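Spread a circlip over a drive unit's axle stub down to its groove

TASK

Take the circlip pliers out of their stand by the handles, squeeze them to spread the circlip on their tips, and slide the spread clip down over the bare axle stub (the other drive unit already has its belt pulley and clip on) until it is level with the groove just above the bearing. Do not press hard on the unit, and leave the finished unit, the tools and the parts lying around alone. Finish while still holding the pliers squeezed and upright, with the clip spread around the stub at its groove; do not let go.

Things in the scene. Friction and masses are not known exactly. Their poses are not given: they have to be found in the camera images.
- pliers: Loose circlip pliers, 0.3 kg, upright in the stand, tips down. Origin: on their centre line at the clip's underside. z up to the handles, y the line along which the handles close, x from the centre line towards the clip's centre. Steel head 24 x 62 mm at z = 64 to 86 mm with 78 mm wide ears (z = 62 to 69 mm); below it two thin jaws down to the clip.
- grip (a point): Where to pinch the handles from above: midway between them, 125 mm above the pliers' origin; axes as the pliers'. Two upright black handles at +y and -y, each 18 mm wide in x, 8 mm thick, reaching 41 mm below and 27 mm above this point, 62 mm over their outer faces when relaxed, 50 mm at the hard stop. Springs push back with 6 N (start) to 12 N (stop) per handle.
- clip (a point): Centre of the circlip already held on the pliers' tips: 24 mm in +x from the pliers' centre line, 1.5 mm above their origin. Steel open ring, 3 mm thick, square to the pliers, about 51 mm across; inner diameter 37 mm at rest (too small for the stub). Squeezing the handles moves its halves apart along y; fully spread it clears the 40 mm stub by about 2.5 mm.
- jaw_left (a joint): Outward travel of the +y jaw with its clip half: 0 relaxed, 0.006 m fully spread (handles squeezed to the stop). The two jaws are coupled and move equally.
- jaw_right (a joint): The same for the -y jaw.
- stand: Fixed stand, base 130 x 110 mm: an upright plate, 86 mm high, on the pliers' -x side with two prongs at y = +-37 mm that carry the head's ears 80 mm above the table between 6 mm lips. The pliers lift straight up; the clip hangs 18 mm above the table. Origin at the underside, below the pliers' centre line; axes as the pliers'.
- unit: Fixed drive unit with the bare stub: no clip, no pulley. Grey housing 110 x 110 mm on a 150 x 130 mm plate; on top a round boss (84 mm diameter) with a flat bearing face (72 mm diameter) 75 mm above the table, and the upright steel axle stub, 40 mm diameter, tapered over its top 4 mm. Origin at the underside centre, z up.
- groove (a point): Centre of the groove of the bare stub: 4 mm wide, 35 mm diameter, on the stub's axis 77 mm above the table, directly above the bearing face (75 mm). A clip resting on the bearing face has its centre 76.5 mm above the table.
- tip (a point): Centre of the top end of the bare stub, 105 mm above the table; axes as the unit's.
- finished_unit: A second fixed drive unit of the same housing and stub (top 105 mm above the table) that is already finished: a toothed belt pulley, 78 mm diameter, 76 to 96 mm above the table, sits on its stub under a clip. Not to be worked on. Origin at the underside centre.
- driver: Bystander: yellow-bodied electric screwdriver lying at the far side, about 220 x 38 mm, 38 mm high.
- bearing: Bystander: loose bearing ring, 62 mm diameter, 16 mm high.
- clip_tray: Bystander: blue tray with spare clips, 100 x 140 x 30 mm.

How it is judged:
On the way:
1. the clip is held spread (each jaw out more than 4 mm) just above the tip of the bare stub, within 8 mm of its axis (horizontal distance between clip and tip below 0.008 m and z of clip in the frame of tip above 0.001 m and value of joint each of jaw_left, jaw_right above 0.004 m), for 0.05 s.
At the end, for the whole second after the job is handed in: The clip surrounds the bare stub level with the groove (centre height within 2.5 mm, centre within 5 mm of the axis), the pliers upright within 0.1 rad and still, and the gripper still squeezes the handles (more than 8 N) so that each jaw is spread more than 4 mm (z of clip in the frame of groove between -0.0025 and 0.0025 m and horizontal distance between clip and groove below 0.005 m and angle between the z axis of pliers and the z axis of groove, either way round below 0.1 rad and value of joint each of jaw_left, jaw_right above 0.004 m and contact force between the fingers and pliers above 8 N and linear speed of pliers below 0.02 m/s); the arm keeps its last pose, push and grip.
It fails at once if the pliers or clip press on the bare unit with more than 40 N (contact force between pliers and unit above 40 N).
It fails at once if the pliers press on the finished unit with more than 5 N (contact force between pliers and finished_unit above 5 N).
It fails at once if the screwdriver, bearing ring or clip tray is moved more than 20 mm (distance of any of driver, bearing, clip_tray from where it was at the start of the episode above 0.02 m).
It also fails if it takes over 38 s, if anything falls off the work surface, if the arm or the gripper's body presses on something with over 40 N, if the wrist force passes 120 N, or if a joint passes its speed limit or range.

ROBOT

A 6-joint arm with a two-finger parallel gripper is mounted at the origin on the work surface. World frame = base frame: x ahead of the robot, y to its left, z up, the work surface at z = 0. Lengths are in m, angles in rad, forces in N, time in s.
With the tool pointing down it reaches from about 0.25 to 0.775 m from the base axis. Payload 4 kg.
Tool frame: the origin (TCP) lies between the finger pads; the fingertips stand 19 mm ahead of it and the grasp point (between the pads) is the TCP; z points along the fingers, y is the line along which they close (so a half turn about z gives the same grasp; the last joint's range is limited). The gripper opens to 94 mm and grips with 3 to 60 N. Pads are 16 mm wide; open, the fingers measure 119 mm over their backs; the gripper's body (75 mm by 177 mm) begins 78 mm behind the grasp point.
Start: joints at [1.065, 0.087, 1.371, -0, 1.684, -0.103], TCP at [0.216, 0.506, 0.195] pointing down, gripper open.
Joint ranges: [-3.1, 3.1], [-0.76, 2.03], [0.27, 2.55], [-1.08, 4.22], [0.17, 2.65], [-2.57, 2.57]. Speed limits (rad/s): [2.79, 2.79, 3.14, 3.14, 3.14, 3.14].

INTERFACE

Orientations are given as [roll, pitch, yaw] about the fixed x, y, z axes, in that order (R = Rz(yaw) Ry(pitch) Rx(roll)).
In Python, from plant import r gives the robot as it stands.
- The arm moves only by the shell command python3 nudge.py [FORCE], which reads ROWS from standard input. ROWS is a JSON list of rows, 1 to 8 of them, each an object with the fields x, y, z (the shift in m), turn (a turn about the tool's z in rad), jaw (the opening from 0.0 (shut) to 1.0 (fully open)); a field left out counts as zero (the opening has to be given); each row is the pose to reach, as a shift and turn from the pose commanded when the command began, along the tool's axes at that moment; what a row does not reach only later rows make up. A row lasts 1/12 s, in which the tool goes at most 0.0417 m and 0.125 rad, less where a joint would pass 70% of its speed; a pose out of reach is approached as far as the arm can. The fingers move at their own pace and stop on an object; FORCE is the grip in N (left out, the last holds). Time passes only in rows, so rows that do not move let the fingers close. It prints the time, the measured TCP pose, the force, the opening and the grip force at its end. Input that does not fit is refused with a message, and nothing moves.
- r.read_state(): the state, without advancing time (a new reading comes with each control period).
- r.grab_frame(name): name is "side" or "top"; returns a dict with "image" (480x640x3 uint8, red, green, blue), "camera_matrix" (3x3 intrinsics, pixels), "k1" (the pictures are not rectified: a ray, as slopes to the right and down, at radius r is drawn at 1 + k1 r^2 times it, then the intrinsics apply), "view" (4x4, takes a point from world to camera coordinates). Camera axes: x right, y down, z forward; pixel columns grow to the right and rows downward; lengths in m; the calibration is good to about 2 mm. A picture is of the moment at which its call begins. There is no depth.
- r.close_job(): hands the job in; it is judged then, once.
The state is a dict: "time": time; "joint_positions": joint angles; "joint_vel": joint speeds; "tau": joint torques, N m; "position": TCP position; "tool_rot": TCP orientation; "force": force on the tool from outside, world axes, zero at the start; "torque": the same for the moment, N m; "opening": opening from 0.0 (shut) to 1.0 (fully open); "finger_force": force on a finger pad.
Only numpy, scipy, OpenCV 4.12 (cv2) and the standard library are available. Lean on these libraries where they do the work, as an engineer would, in place of code of your own. Each camera call takes 0.05 s, during which the arm holds its last target. There are 200 camera calls.

## Working session

There is one attempt and no reset: what is moved stays moved. The work goes in short steps, Python scripts to look and compute and a shell command to move; the robot and the scene stay as the last step left them, time stands still between calls to the robot, and variables do not carry over. Pictures are saved under pics/ and viewed, at most 10 in all, crops included, and the job is handed in when it is done.

```bash
ls; mkdir -p pics
cat > h.py <<'E'
import numpy as np, cv2
from plant import r
def grab(n,fn=None):
    f=r.grab_frame(n); 
    if fn: cv2.imwrite('pics/'+fn,cv2.cvtColor(f['image'],cv2.COLOR_RGB2BGR))
    return f
def ray(f,u,v):
    K=np.array(f['camera_matrix']);V=np.array(f['view']);k=f['k1']
    d=np.array([(u-K[0,2])/K[0,0],(v-K[1,2])/K[1,1]]);s=d.copy()
    for _ in range(30): s=d/(1+k*(s@s))
    R=V[:3,:3];t=V[:3,3]
    return -R.T@t, R.T@np.array([s[0],s[1],1])
def onz(f,u,v,z):
    o,d=ray(f,u,v); return o+d*(z-o[2])/d[2]
def proj(f,p):
    K=np.array(f['camera_matrix']);V=np.array(f['view'])
    c=V[:3,:3]@np.array(p)+V[:3,3];s=c[:2]/c[2];s=s*(1+f['k1']*(s@s))
    return K[0,0]*s[0]+K[0,2],K[1,1]*s[1]+K[1,2]
E
python3 - <<'E'
from h import *
for n in('top','side'):
    f=grab(n,n+'0.png'); V=np.array(f['view']); print(n,-V[:3,:3].T@V[:3,3],V[:3,:3].round(2).tolist(),f['k1'],np.array(f['camera_matrix'])[0])
print(r.read_state())
E
```

```text
nudge.py
pics
plant.py
top [0.46955876 0.01917311 1.17160847] [[0.02, -1.0, 0.03], [-0.99, -0.02, -0.14], [0.14, -0.03, -0.99]] -0.20549815080935 [601.45675178   0.         318.19747226]
side [0.49186396 0.92077301 0.70720325] [[-0.99, -0.12, 0.01], [-0.07, 0.54, -0.84], [0.09, -0.83, -0.55]] -0.09241997242265503 [612.15867916   0.         318.91924927]
{'time': 0.1, 'joint_positions': array([ 1.06487127e+00,  8.78820536e-02,  1.37206565e+00, -1.12401545e-05,
        1.68361775e+00, -1.03107403e-01]), 'joint_vel': array([-0.00146909, -0.00201933, -0.00281985, -0.00047537,  0.00092804,
        0.00037257]), 'tau': array([ 2.19104761e-03, -3.41252196e+01, -3.03301048e+01,  7.19424477e-02,
        3.04653263e-02, -1.05971997e-04]), 'position': array([0.21536965, 0.50552416, 0.19353974]), 'tool_rot': array([-3.13962918e+00, -1.91937767e-04,  2.73877356e+00]), 'force': array([ 0.54225048,  0.17088093, -0.95781012]), 'torque': array([ 0.00799781,  0.01350553, -0.02212619]), 'finger_force': 0.0, 'opening': 0.9955285026018715}
```

View pics/top0.png

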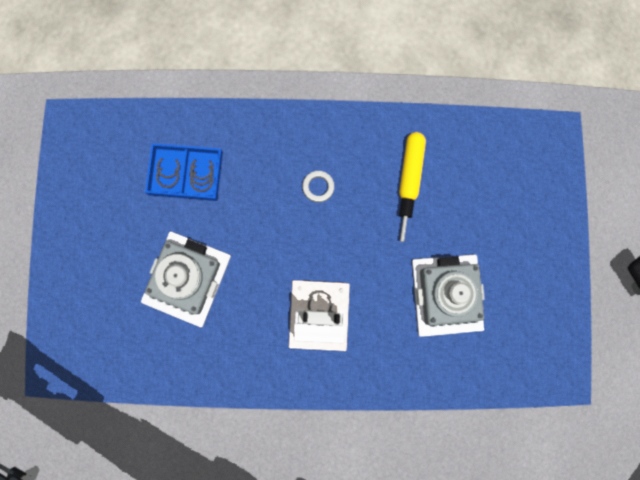

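View pics/side0.png

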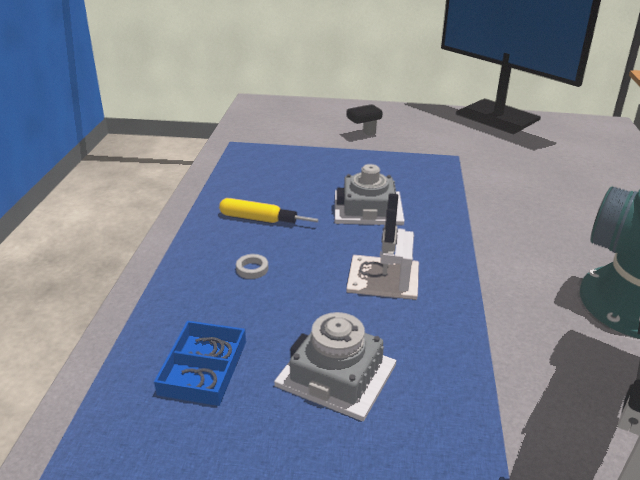

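The top view shows the finished unit at left (180,277), the stand with pliers at (320,315) with the clip towards image-up (+x), and the bare unit at right (455,293). In the side view the handles are at (391,217) and the bare stub at (370,170). Next I'll view one enlarged composite to get the details.

Run:
```python
import cv2,numpy as np
t=cv2.imread('pics/top0.png');s=cv2.imread('pics/side0.png')
c=lambda im,x,y,w,h:cv2.resize(im[y:y+h,x:x+w],(400,300),interpolation=cv2.INTER_CUBIC)
o=np.vstack([np.hstack([c(t,270,270,100,75),c(t,405,245,100,75)]),np.hstack([c(s,340,185,120,90),c(s,320,150,100,75)])])
cv2.imwrite('pics/comp.png',o)
```

```text
(no output)
```

View pics/comp.png

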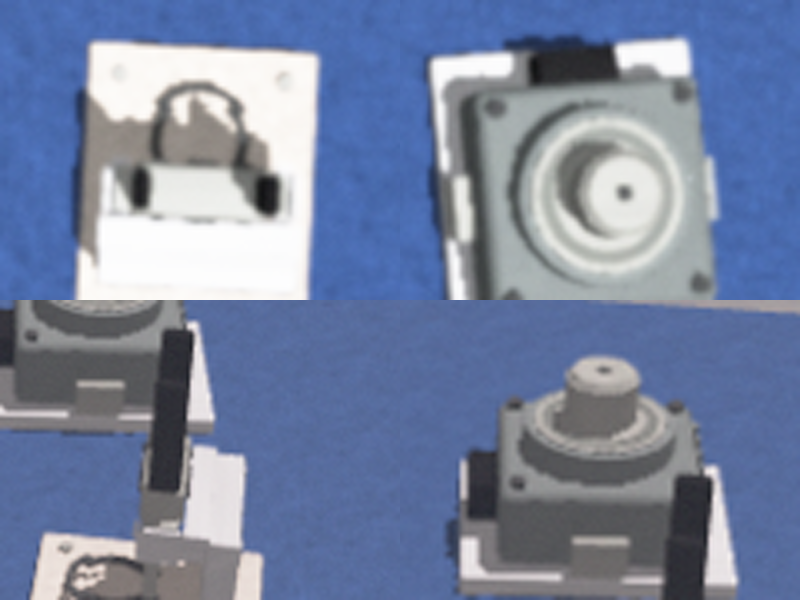

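The composite shows the two black handles seen end-on (about px (305,316) and (337,318) in the top view). The stub's centre hole is at about (461,293), and the clip hangs on the +x side. I'll measure these with masks.

Run:
```python
from h import *
f=r.grab_frame('top');g=r.grab_frame('side')
h=cv2.cvtColor(f['image'],cv2.COLOR_RGB2HSV); G=h[...,2]
# handles
m=((G<70)).astype(np.uint8); m[:305]=0;m[330:]=0;m[:,:298]=0;m[:,345:]=0
n,l,st,c=cv2.connectedComponentsWithStats(m)
for i in range(1,n):
    if st[i,4]>8: print('handle',st[i],c[i],'z.17',onz(f,*c[i],.17).round(4),'z.136',onz(f,*c[i],.136).round(4), [onz(f,st[i,0]-.5+a*st[i,2],st[i,1]-.5+b*st[i,3],.17).round(4)[:2].tolist() for a in(0,1) for b in (0,1)])
print(f['image'][308:328,300:345].max(2).tolist()) if 0 else None
# white plates
w=((h[...,1]<50)&(G>200)).astype(np.uint8)
n,l,st,c=cv2.connectedComponentsWithStats(w)
for i in range(1,n):
    if st[i,4]>200 and st[i,1]>200: print('white',st[i],c[i])
sm=np.zeros_like(w); sm[270:360,280:360]=((h[270:360,280:360,1]<110)).astype(np.uint8)
cs=max(cv2.findContours(sm,0,2)[0],key=cv2.contourArea)
R=cv2.minAreaRect(cs);print('stand',R,[onz(f,*p,.01).round(4)[:2].tolist() for p in cv2.boxPoints(R)])
# stub tip
for p in [(461,293.2)]: print('tip',onz(f,*p,.105).round(4))
hs=cv2.HoughCircles(cv2.resize(cv2.cvtColor(f['image'],cv2.COLOR_RGB2GRAY)[245:340,405:500],None,fx=4,fy=4,interpolation=2),cv2.HOUGH_GRADIENT,1,20,param1=100,param2=25,minRadius=30,maxRadius=110)
if hs is not None:
    for q in hs[0][:6]: 
        p=(405+(q[0]+.5)/4-.5,245+(q[1]+.5)/4-.5); print(p,q[2]/4,onz(f,*p,.105).round(4),onz(f,*p,.075).round(4))
# side: hole px of the tip
u,v=320+(604-400)/4,150+(370-300)/4
print('side tip',onz(g,u,v,.105).round(4))
d=(g['image'].max(2)<60).astype(np.uint8);d[:190]=0;d[250:]=0;d[:,:383]=0;d[:,400:]=0
ys,xs=np.nonzero(d)
for y in range(ys.min(),ys.max()+1,4): print(y,xs[ys==y].min(),xs[ys==y].max(),end='; ')
```

```text
handle [303 312   4   9  29] [304.44827586 316.10344828] z.17 [0.4698 0.0131 0.17  ] z.136 [0.4698 0.0129 0.136 ] [[0.4773, 0.0165], [0.4625, 0.0162], [0.4775, 0.0099], [0.4626, 0.0096]]
handle [334 314   5   9  42] [336.04761905 318.0952381 ] z.17 [ 0.4673 -0.0393  0.17  ] z.136 [ 0.4673 -0.0413  0.136 ] [[0.4749, -0.0349], [0.46, -0.0351], [0.475, -0.0432], [0.4601, -0.0434]]
white [ 141  246   89   81 1147] [192.94333043 294.41325196]
white [ 155  255   44   43 1086] [176.41528545 276.63259669]
white [438 274  38  40 317] [457.11356467 293.93059937]
white [ 289  280   61   71 2784] [321.20114943 318.34482759]
white [444 284  27  24 350] [459.36571429 295.83714286]
white [417 306  67  31 678] [446.97492625 327.49410029]
stand ((318.9126892089844, 315.24566650390625), (59.37582778930664, 69.41329193115234), 2.862405300140381) [[0.4074, 0.0434], [0.5405, 0.0395], [0.5368, -0.0753], [0.4035, -0.0702]]
tip [ 0.5138 -0.2684  0.105 ]
(np.float32(455.75), np.float32(292.75)) 23.975 [ 0.5145 -0.2587  0.105 ] [ 0.5158 -0.2665  0.075 ]
(np.float32(460.75), np.float32(291.5)) 25.975 [ 0.5168 -0.268   0.105 ] [ 0.5182 -0.2761  0.075 ]
(np.float32(451.75), np.float32(297.25)) 18.025 [ 0.5064 -0.2512  0.105 ] [ 0.5074 -0.2588  0.075 ]
(np.float32(450.0), np.float32(291.5)) 18.875 [ 0.5167 -0.2481  0.105 ] [ 0.518  -0.2556  0.075 ]
(np.float32(425.5), np.float32(278.5)) 9.625 [ 0.5396 -0.2031  0.105 ] [ 0.5416 -0.2093  0.075 ]
(np.float32(454.5), np.float32(287.5)) 7.65 [ 0.524  -0.2564  0.105 ] [ 0.5255 -0.2642  0.075 ]
side tip [ 0.5134 -0.2677  0.105 ]
194 390 390; 198 389 397; 202 388 396; 206 388 396; 210 387 396; 214 387 395; 218 387 395; 222 386 394; 226 386 394; 230 386 394; 234 386 393; 238 385 393;
```

```bash
python3 - <<'E'
from h import *
f=r.grab_frame('top');g=r.grab_frame('side')
# side: near (+y) handle, faces in plane y=0.0175 : x of edges at several rows
for v in (212,220,228,236):
    row=g['image'][v].max(1).astype(float)
    print(v,row[378:404].astype(int).tolist())
    for u in (386,391,396):
        o,d=ray(g,u,v);p=o+d*(0.0175-o[1])/d[1];print('  ',u,p.round(4))
print('top rows');G=f['image'].max(2)
for v in range(307,328): print(v,G[v,299:343].tolist())
E
echo '[{"z":-0.04, "turn":-0.12, "jaw":1}, {"x":-0.03, "y":-0.025, "z":-0.06, "turn":-0.24, "jaw":1}, {"x":-0.06, "y":-0.05, "z":-0.06, "turn":-0.37, "jaw":1}, {"x":-0.09, "y":-0.075, "z":-0.06, "turn":-0.37, "jaw":1}, {"x":-0.12, "y":-0.1, "z":-0.06, "turn":-0.37, "jaw":1}, {"x":-0.15, "y":-0.125, "z":-0.06, "turn":-0.37, "jaw":1}, {"x":-0.18, "y":-0.15, "z":-0.06, "turn":-0.37, "jaw":1}, {"x":-0.21, "y":-0.175, "z":-0.06, "turn":-0.37, "jaw":1}]' | python3 nudge.py 35
```

```text
time: 0.97
position: [0.3405, 0.261, 0.2548]
tool_rot: [3.141, 0.001, 3.109]
force: [0.4, 0.9, -0.4]
opening: 1.005
finger_force: 0.0
```

```bash
echo '[{"x":-0.017, "y":-0.034, "jaw":1}, {"x":-0.034, "y":-0.068, "jaw":1}, {"x":-0.051, "y":-0.102, "jaw":1}, {"x":-0.068, "y":-0.136, "jaw":1}, {"x":-0.085, "y":-0.17, "jaw":1}, {"x":-0.102, "y":-0.204, "jaw":1}, {"x":-0.119, "y":-0.238, "jaw":1}, {"x":-0.1364, "y":-0.2723, "jaw":1}]' | python3 nudge.py; echo '[{"z":0.02, "jaw":1}, {"z":0.04, "jaw":1}, {"z":0.06, "jaw":1}, {"z":0.06, "jaw":1}]' | python3 nudge.py
python3 - <<'E'
from h import *
f=grab('top','t1.png');g=grab('side','s1.png');
c=lambda im,x,y,w,h:cv2.resize(im[y:y+h,x:x+w],(400,300),interpolation=cv2.INTER_CUBIC)
cv2.imwrite('pics/c1.png',np.hstack([c(cv2.imread('pics/t1.png'),250,250,140,105),c(cv2.imread('pics/s1.png'),320,160,140,105)]))
print(r.read_state()['position'],r.read_state()['tool_rot'])
E
```

```text
time: 1.63
position: [0.4679, -0.0158, 0.2548]
tool_rot: [3.141, 0.001, 3.109]
force: [1.3, 0.4, -0.7]
opening: 1.003
finger_force: 0.0
time: 1.97
position: [0.4652, -0.014, 0.19]
tool_rot: [3.14, -0.008, 3.108]
force: [0.1, -0.2, 0.3]
opening: 1.0
finger_force: 0.0
[ 0.46716037 -0.01390954  0.19426491] [ 3.14134804e+00 -1.52056106e-03  3.10874483e+00]
```

View pics/c1.png

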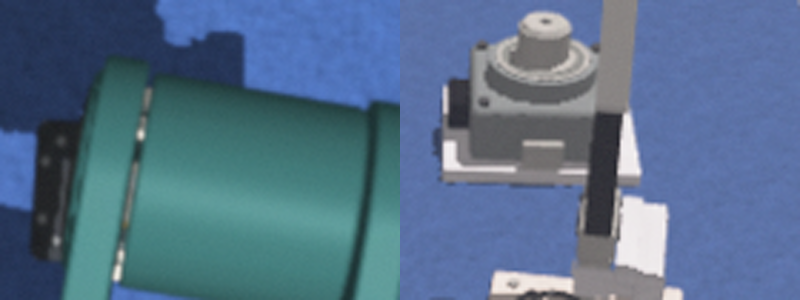

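The side view shows the open finger lined up with the handle in x (crop columns 598–636 against 590–620). The arm blocks the top view. I'll go down and squeeze.

```bash
echo '[{"z":0.015, "jaw":1}, {"z":0.03, "jaw":1}, {"z":0.045, "jaw":1}, {"z":0.052, "jaw":1}, {"z":0.052, "jaw":1}]' | python3 nudge.py; echo '[{"jaw":0.4}, {"jaw":0.3}, {"jaw":0.2}, {"jaw":0.2}, {"jaw":0.2}, {"jaw":0.2}, {"jaw":0.2}, {"jaw":0.2}]' | python3 nudge.py 35
```

```text
time: 2.48
position: [0.4673, -0.0136, 0.1423]
tool_rot: [3.141, -0.001, 3.109]
force: [-0.3, 0.4, -0.3]
opening: 0.999
finger_force: 0.0
time: 3.15
position: [0.468, -0.0141, 0.1433]
tool_rot: [-3.141, 0.001, 3.109]
force: [0.1, -0.0, 3.2]
opening: 0.512
finger_force: 35.0
```

```bash
echo '[{"z":-0.008, "jaw":0.2}, {"z":-0.02, "jaw":0.2}, {"z":-0.035, "jaw":0.2}, {"z":-0.055, "jaw":0.2}, {"z":-0.075, "jaw":0.2}, {"z":-0.095, "jaw":0.2}, {"z":-0.115, "jaw":0.2}, {"z":-0.125, "jaw":0.2}]' | python3 nudge.py;echo '[{"jaw":0.2}, {"jaw":0.2}]' | python3 nudge.py
python3 - <<'E'
from h import *
g=grab('side','s2.png');f=grab('top','t2.png')
c=lambda im,x,y,w,h:cv2.resize(im[y:y+h,x:x+w],(600,600),interpolation=cv2.INTER_CUBIC)
cv2.imwrite('pics/c2.png',c(cv2.imread('pics/s2.png'),320,120,120,120))
E
```

```text
time: 3.82
position: [0.4682, -0.0139, 0.2708]
tool_rot: [-3.141, 0.004, 3.109]
force: [0.8, 0.3, -2.2]
opening: 0.512
finger_force: 35.0
time: 3.98
position: [0.4676, -0.0139, 0.2676]
tool_rot: [3.141, 0.0, 3.109]
force: [-0.4, -0.3, -3.3]
opening: 0.506
finger_force: 35.0
```

View pics/c2.png

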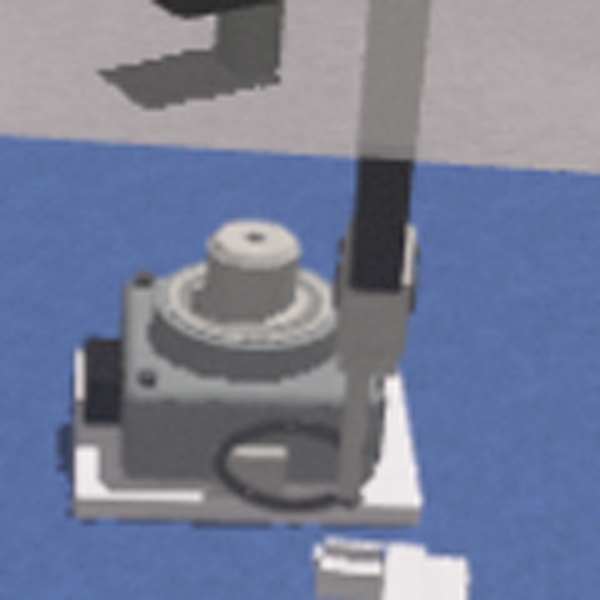

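The pliers are out of the stand and upright, with the clip ring at about px (377,213) in the side view. I'll measure the clip relative to the TCP.

Run:
```python
from h import *
s=r.read_state();print(s['position'],s['tool_rot'],s['opening'])
g=r.grab_frame('side')
p=s['position'];z=p[2]-.1235
yw=-.033;X=np.array([np.cos(yw),np.sin(yw),0]);Y=np.array([-np.sin(yw),np.cos(yw),0])
C=np.array([p[0],p[1],z])+.024*X
print('pred clip',C,proj(g,C))
m=(g['image'].max(2)<78).astype(np.uint8);m[:200]=0;m[225:]=0;m[:,:358]=0;m[:,392:]=0
n,l,st,c=cv2.connectedComponentsWithStats(m)
i=1+st[1:,4].argmax();print(st[i])
ys,xs=np.nonzero(l==i)
for k in range(0,360,30):
    a=np.radians(k);print(k,np.round(proj(g,C+24.0e-3*(np.cos(a)*X+np.sin(a)*Y)),1),end=' ')
im=cv2.resize(g['image'][120:240,320:440],(600,600),interpolation=2)
for rr in(.0215,.0255):
  for k in range(0,360,4):
    a=np.radians(k);u,v=proj(g,C+rr*(np.cos(a)*X)+(rr+.0055)*np.sin(a)*Y);cv2.circle(im,(int((u-320+.5)*5),int((v-120+.5)*5)),1,(255,0,0),-1)
cv2.imwrite('pics/c3.png',cv2.cvtColor(im[300:],cv2.COLOR_RGB2BGR))
for u in range(360,380,1): 
    y=ys[xs==u]; print(u,y.min(),y.max()) if len(y) else None
```

```text
[ 0.46691728 -0.01381937  0.26590084] [ 3.14109280e+00 -3.06305566e-03  3.10881863e+00] 0.512057872366167
pred clip [ 0.49090422 -0.01461122  0.14240084] (np.float64(378.20100955779174), np.float64(213.87814882739667))
[364 205  14  15  44]
0 [364.7 212.7] 30 [366.  216.3] 60 [370.5 219.4] 90 [377.2 220.9] 120 [384.2 220.6] 150 [389.5 218.4] 180 [391.7 215.1] 210 [390.3 211.5] 240 [385.7 208.6] 270 [379.1 207.1] 300 [372.4 207.4] 330 [367.1 209.4] 364 212 215
365 210 217
366 209 217
367 208 218
368 208 219
369 207 208
370 207 208
371 206 207
372 206 207
373 206 207
374 206 207
375 205 207
376 205 207
377 205 206
```

View pics/c3.png

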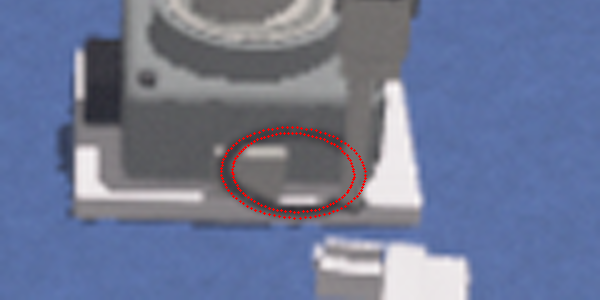

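The overlay of the predicted ring fits to about 1 px, with the real ring about 1 mm further towards +x. I'll move across to above the stub.

```bash
echo '[{"x":-0.002, "y":-0.015, "jaw":0.2}, {"x":-0.006, "y":-0.05, "jaw":0.2}, {"x":-0.01, "y":-0.085, "jaw":0.2}, {"x":-0.014, "y":-0.12, "jaw":0.2}, {"x":-0.018, "y":-0.155, "jaw":0.2}, {"x":-0.022, "y":-0.19, "jaw":0.2}, {"x":-0.026, "y":-0.225, "jaw":0.2}, {"x":-0.03, "y":-0.2524, "jaw":0.2}]' | python3 nudge.py;echo '[{"z":0.01, "jaw":0.2}, {"z":0.02, "jaw":0.2}, {"z":0.02, "jaw":0.2}, {"z":0.02, "jaw":0.2}, {"z":0.02, "jaw":0.2}]' | python3 nudge.py
python3 - <<'E'
from h import *
P=[]
for k in range(3):
    g=grab('side','s4.png');P.append(r.read_state()['position'])
f=grab('top','t4.png');P=np.array(P);print(P.round(4).tolist(),r.read_state()['tool_rot'])
c=lambda im,x,y,w,h,W=400:cv2.resize(im[y:y+h,x:x+w],(W,400),interpolation=cv2.INTER_CUBIC)
cv2.imwrite('pics/c4.png',np.hstack([c(cv2.imread('pics/s4.png'),330,120,80,80),c(cv2.imread('pics/t4.png'),410,245,90,90)]))
T=np.array([.5136,-.268,.105]);print('tip',proj(g,T),proj(f,T))
E
```

```text
time: 4.8
position: [0.4884, -0.2696, 0.2655]
tool_rot: [3.14, -0.003, 3.107]
force: [0.4, 1.1, -2.6]
opening: 0.514
finger_force: 35.0
time: 5.22
position: [0.4893, -0.2658, 0.2475]
tool_rot: [3.141, -0.0, 3.111]
force: [-0.5, 1.0, -2.4]
opening: 0.509
finger_force: 35.0
[[0.4895, -0.2661, 0.2481], [0.4896, -0.2663, 0.2484], [0.4897, -0.2664, 0.2485]] [-3.14084541e+00  1.42295119e-03  3.10990648e+00]
tip (np.float64(370.92052615929526), np.float64(167.43124133345765)) (np.float64(460.76454437886), np.float64(293.29501993968785))
```

View pics/c4.png

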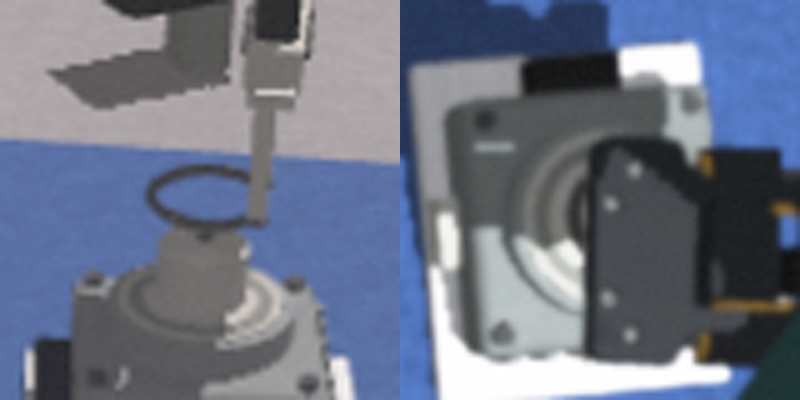

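The ring hangs above the stub in the side view: left edge at crop column 146, stub spanning 160–248. It may be slightly too far in +x, so I'll measure the ring and the stub with the same method.

Run:
```python
from h import *
g=r.grab_frame('side');print(r.read_state()['position'])
im=g['image'];m=(im.max(2)<75).astype(np.uint8);m[:150]=0;m[168:]=0;m[:,:352]=0;m[:,380:]=0
ys,xs=np.nonzero(m)
for v in range(151,168): print(v,xs[ys==v].tolist())
yw=-.033;X=np.array([np.cos(yw),np.sin(yw),0]);Y=np.array([-np.sin(yw),np.cos(yw),0])
q=np.linspace(0,2*np.pi,721)
def outl(C,rx,ry):
    return np.array([proj(g,C+rx*np.cos(a)*X+(ry*np.sin(a))*Y) for a in q])
C=np.array([.5136,-.268,.1255])
for dz in(-.0015,.0015):
    o=outl(C+[0,0,dz],.0255,.0315);print('pred ring dz',dz,'left',o[o[:,0].argmin()].round(1),'top',o[o[:,1].argmin()].round(1),'bot',o[o[:,1].argmax()].round(1))
print('row 158 in',im[155:163,355:364].max(2).tolist())
print('col 370',im[148:170,370].max(1).tolist())
# stub lower cylinder edges at row 172
for z in (.098,.09):
    o=outl(np.array([.5136,-.268,z]),.02,.02);v=o[o[:,0].argmin()];w=o[o[:,0].argmax()]
    print('stub pred',v.round(1),w.round(1),'row',im[int(round(v[1])),355:385].max(1).tolist())
```

```text
[ 0.48958819 -0.26671289  0.2483533 ]
151 []
152 []
153 [368, 369, 370, 371, 372, 373]
154 [365, 366, 376, 377]
155 [362]
156 [361]
157 []
158 [360]
159 [360]
160 [360]
161 [361]
162 [363]
163 []
164 [366, 367, 368, 369, 370, 373, 374, 375, 376, 377]
165 [370, 371, 373]
166 []
167 [370, 371]
pred ring dz -0.0015 left [359.5 159.3] top [370.8 153.1] bot [371.9 166.2]
pred ring dz 0.0015 left [359.6 158.1] top [370.9 151.9] bot [372.  164.9]
row 158 in [[164, 164, 164, 166, 161, 137, 93, 66, 78], [163, 165, 167, 169, 145, 94, 68, 80, 114], [164, 166, 165, 160, 118, 75, 83, 119, 152], [167, 164, 163, 146, 100, 67, 126, 159, 166], [168, 165, 164, 153, 105, 67, 135, 163, 168], [167, 167, 167, 165, 121, 72, 94, 139, 157], [166, 164, 161, 165, 142, 104, 74, 79, 114], [163, 162, 162, 159, 162, 145, 109, 81, 65]]
col 370 [173, 169, 167, 167, 152, 67, 92, 147, 167, 164, 166, 168, 167, 168, 165, 149, 68, 73, 79, 71, 96, 111]
stub pred [361.5 170. ] [380.  170.8] row [167, 170, 172, 168, 167, 165, 135, 109, 110, 114, 115, 114, 115, 113, 114, 114, 115, 113, 113, 112, 112, 112, 114, 175, 174, 166, 164, 165, 168, 168]
stub pred [361.3 173.3] [379.7 174.1] row [157, 149, 143, 131, 106, 100, 104, 107, 109, 108, 111, 113, 113, 115, 116, 117, 116, 116, 114, 114, 113, 110, 112, 118, 135, 159, 165, 166, 166, 167]
```

Ring and stub agree to about 0.4 mm in x and better than that in y. The inner clearance is about 2.5 mm, so I'll trim by 0.5 mm and descend gently.

```bash
echo '[{"x":0.0005, "z":0.004, "jaw":0.2}, {"x":0.0005, "z":0.008, "jaw":0.2}, {"x":0.0005, "z":0.012, "jaw":0.2}, {"x":0.0005, "z":0.016, "jaw":0.2}, {"x":0.0005, "z":0.019, "jaw":0.2}, {"x":0.0005, "z":0.022, "jaw":0.2}, {"x":0.0005, "z":0.025, "jaw":0.2}, {"x":0.0005, "z":0.025, "jaw":0.2}]' | python3 nudge.py; echo '[{"z":0.003, "jaw":0.2}, {"z":0.006, "jaw":0.2}, {"z":0.009, "jaw":0.2}, {"z":0.009, "jaw":0.2}]' | python3 nudge.py
python3 - <<'E'
from h import *
g=grab('side','s5.png');print(r.read_state()['position'])
cv2.imwrite('pics/c5.png',cv2.resize(cv2.imread('pics/s5.png')[130:200,335:405],(500,500),interpolation=cv2.INTER_CUBIC))
E
```

```text
time: 6.13
position: [0.4885, -0.267, 0.2216]
tool_rot: [3.141, -0.001, 3.109]
force: [-0.0, -0.1, -3.0]
opening: 0.509
finger_force: 35.0
time: 6.47
position: [0.4885, -0.267, 0.2126]
tool_rot: [3.141, -0.001, 3.109]
force: [-0.1, -0.2, -3.3]
opening: 0.507
finger_force: 35.0
[ 0.48859305 -0.26703191  0.21300809]
```

View pics/c5.png

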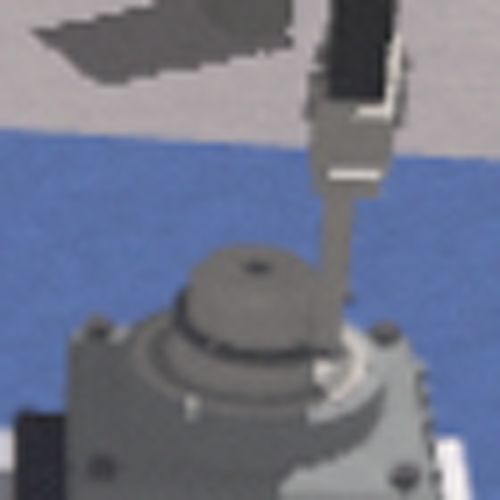

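The clip now surrounds the stub, seen as a dark ring at crop (180–335, 290–355), with no contact force. I'll go on down to the groove in small steps.

```bash
echo '[{"z":0.003, "jaw":0.2}, {"z":0.006, "jaw":0.2}, {"z":0.009, "jaw":0.2}, {"z":0.0115, "jaw":0.2}, {"z":0.0115, "jaw":0.2}, {"z":0.0115, "jaw":0.2}]' | python3 nudge.py; for i in 1; do echo '[{"z":0.0005, "jaw":0.2}, {"z":0.001, "jaw":0.2}, {"z":0.001, "jaw":0.2}, {"z":0.001, "jaw":0.2}]' | python3 nudge.py; done
```

```text
time: 7.02
position: [0.4887, -0.2671, 0.2017]
tool_rot: [3.141, -0.001, 3.109]
force: [-0.5, 0.0, -2.4]
opening: 0.511
finger_force: 35.0
time: 7.35
position: [0.4888, -0.2672, 0.2012]
tool_rot: [3.142, 0.0, 3.109]
force: [-0.3, 1.3, -2.6]
opening: 0.509
finger_force: 35.0
```

```bash
echo '[{"z":0.0005, "jaw":0.2}, {"z":0.0005, "jaw":0.2}, {"z":0.0005, "jaw":0.2}]' | python3 nudge.py; echo '[{"z":0.0005, "jaw":0.2}, {"z":0.0005, "jaw":0.2}, {"z":0.0005, "jaw":0.2}]' | python3 nudge.py
python3 - <<'E'
from h import *
S=[]
for k in range(4): g=grab('side','s6.png');s=r.read_state();S.append(np.r_[s['position'],s['force']])
print(np.mean(S,0).round(4))
cv2.imwrite('pics/c6.png',cv2.resize(cv2.imread('pics/s6.png')[130:200,335:405],(500,500),interpolation=cv2.INTER_CUBIC))
E
```

```text
time: 7.6
position: [0.4888, -0.2672, 0.2006]
tool_rot: [-3.142, 0.0, 3.109]
force: [-0.3, 0.3, -2.0]
opening: 0.51
finger_force: 35.0
time: 7.85
position: [0.4889, -0.2672, 0.2006]
tool_rot: [-3.141, 0.001, 3.109]
force: [-0.9, 0.5, -0.8]
opening: 0.509
finger_force: 35.0
[ 0.4889 -0.2672  0.2006 -0.9163  0.684   0.4367]
```

View pics/c6.png

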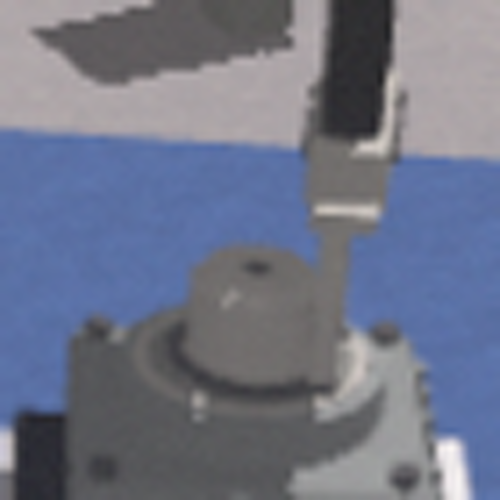

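The clip is around the stub, resting on the bearing face with about 3 N. The predicted height and the contact agree. I'll ease off slightly, confirm it holds still, and hand in.

```bash
echo '[{"z":-0.0003, "jaw":0.2}, {"z":-0.0003, "jaw":0.2}, {"z":-0.0003, "jaw":0.2}, {"z":-0.0003, "jaw":0.2}, {"z":-0.0003, "jaw":0.2}, {"z":-0.0003, "jaw":0.2}]' | python3 nudge.py
python3 - <<'E'
from plant import r
s=r.read_state();print(s['force'],s['position'],abs(s['joint_vel']).max())
print(r.close_job())
E
```

```text
time: 8.55
position: [0.4888, -0.2672, 0.2006]
tool_rot: [-3.141, 0.0, 3.109]
force: [-1.7, 0.8, 1.4]
opening: 0.512
finger_force: 35.0
[-1.69917259  0.83239476  1.3556066 ] [ 0.48884502 -0.26720157  0.2005603 ] 0.001023607620049872
the job is handed in; nothing more can be done
None
```

I handed the job in at about 8.6 s with the pliers held upright and squeezed at 35 N, and the spread clip around the bare stub at groove height, resting on the bearing face with about 4 N; the hand-in returned no verdict.

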